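# Dock the suction jar and set its valve two turns open

### The arm

A 6-joint arm with a two-finger parallel gripper is mounted at the origin on the work surface. World frame = base frame: x ahead of the robot, y to its left, z up, the work surface at z = 0. Lengths are in m, angles in rad, forces in N, time in s.
With the tool pointing down it reaches from about 0.35 to 0.725 m from the base axis. Payload 6 kg.
Tool frame: the origin (TCP) lies midway between the tips of the shut fingers; the grasp point (between the pads) lies manip.hold_point_z behind it (manip.hold_point_z is the distance from the TCP to the grasp point, in m); z points along the fingers, y is the direction in which the jaws open and shut (so a half turn about z gives the same grasp; the last joint's range is limited). The gripper opens to 85 mm and grips with 20 to 120 N. Pads are 22 mm wide; open, the fingers measure 114 mm over their backs; the gripper's body (76 mm by 85 mm) begins 54 mm behind the grasp point. The pads swing forward as they close: fully open they stand 13 mm farther back than shut.
Start: joints at [0.334, 0.04, 0.085, 0, -1.615, -0.334], TCP at [0.6, 0, 0.231] pointing down, gripper open.
Joint ranges: [-2.56, 2.56], [-1.29, 2.01], [-1.08, 1.49], [-3.29, 1.98], [-2.81, -0.18], [-2.99, 2.99]. Speed limits (rad/s): [2.57, 2.57, 3.01, 3.14, 3.14, 3.14].

### API

Orientations are given as a rotation vector (axis times angle).
In Python, from rig import manip gives the robot as it stands. The module is installed in compiled form; this text tells all that it offers.
- The arm moves only by the tool move_arm, never from a script. Its argument "deltas" is one flat list of numbers, 6 for each row, row after row: the shift along the tool's x, y, z in cm, then the turn, a rotation vector about the tool's x, y, z in degrees. A call has exactly 8 rows; each row is the pose to reach, as a shift and turn from the pose measured when the call began, along the tool's axes at that moment; what a row does not reach only later rows make up. A row lasts 1/10 s, in which the tool goes at most 50 mm and 8.59 degrees, less where a joint would pass 70% of its speed; a pose out of reach is approached as far as the arm can. A call with a gripper value outside its range is refused whole. "claw" is the finger opening in cm, from 0 to 8.54, set as the call begins (left out, the last holds). The fingers move at their own pace and stop on an object; "force" is the grip in N (left out, the last holds). Time passes only in rows, so rows that repeat a pose let the fingers close, or fill a call up. It gives the time, the measured TCP pose, the force and the opening at its end, in the units of the state.
- manip.get_state(): the state, without advancing time (a new reading comes with each control period).
- manip.get_image(name): name is "scene" or "side" or "wrist"; returns (picture, depth): 420x560x3 uint8, blue, green, red; 420x560 float32, m along the optical axis (not along the pixel's ray), 0 where there is no reading.
- manip.camera_params(name): a dict with "fx", "fy", "cx", "cy" (pixels), "origin" and "orientation" of the camera in the world. Camera axes: x right, y up, looking along -z (the intrinsics and any distortion apply to the point x, -y, -z); pixel columns grow to the right and rows downward; lengths in m; the calibration is good to about 2 mm. A picture is of the moment at which its call begins: read the wrist's pose just before it. camera_params takes no time and is no camera call; for the wrist camera it gives the pose at the moment of the call.
- manip.sign_off(): hands the job in, once; it reports no verdict.
The state is a dict: "t": time; "joint_positions": joint angles; "dq": joint speeds; "joint_efforts": joint torques, N m; "tcp_pos": TCP position; "tool_rot": TCP orientation; "wrist_force": force on the tool from outside, world axes, zero at the start; "ft_torque": the same for the moment, N m; "finger_gap": finger opening in m.
Only numpy, scipy, OpenCV 4.12 (cv2) and the standard library are available. Lean on these libraries where they do the work, as an engineer would, in place of code of your own. Each camera call takes 0.05 s, during which the arm holds its last target.

### The job

Set the suction jar upright and fully home over the two pegs of the white docking base, lowering it gently, and let go of it. Then turn the valve wheel clockwise until it is closed against its stop and back it off exactly two full turns. Finish while still gripping the crank handle on its rim, with the wheel at rest, and leave the other things on the table undisturbed.

Things in the scene. Friction and masses are not known exactly. Their poses are not given: they have to be found in the camera images.
- jar: Loose closed suction jar, 0.25 to 0.5 kg, standing upright on the table. Origin: centre of its underside. Flat grey flange 126 (along its x) x 76 (y) x 10 mm thick at the bottom with two round through-holes of 14 mm at x = -47 and +47 mm, y = 0; clear round body 68 mm wide above it; white lid 74 mm wide, its top 92 mm up; on the lid a white bar to grip it by, 56 mm long (x), 16 mm wide (y), from 92 to 136 mm up. Half a turn about z makes no difference. z up.
- jar_grip (a point): Centre of the jar's grip bar, on the jar's axis, 114 mm above its underside; axes as the jar's (x along the bar).
- dock: Docking base fixed to the table, a white block 150 (x) x 100 (y) x 20 mm high with a round grey disc drawn in the middle; origin: centre of its underside, on the table; z up. Two steel pegs of 10 mm stand on its top at x = -47 and +47 mm, y = 0, 24 mm high (tops 44 mm above the table), the last 8 mm tapered. The jar is home when its flange lies flat on the block with the pegs through its two holes (either way round): the grip bar's centre is then 134 mm above the table.
- valve: Regulating valve fixed to the table: aluminium block 100 (x) x 80 (y) x 35 mm high, brass pipe stubs out of both y faces to 70 mm from the axis, brass neck. Origin: centre of its underside, on the vertical wheel axis; z up. The steel handwheel (rim radius 45 mm, 12 mm thick, three spokes, hub) lies level, its top 83 mm above the table.
- valve_wheel (a joint): Turn of the handwheel in rad: 0 is closed, against a hard stop; it grows anticlockwise seen from above (opening), 2 pi a turn, up to 22. At 0 the crank handle lies from the axis along the valve's +x, at value v it lies v anticlockwise from there. It starts about half a turn to one and a quarter turns open. The wheel stays where left; turning takes about 2 to 4 N at the handle.
- crank_handle: Black upright crank handle on the wheel's rim, a cylinder 18 mm thick and 46 mm tall, 45 mm from the wheel axis; origin at its centre, 108 mm above the table; underside 85 mm, top 131 mm above the table. It revolves freely on its pin, so a grip that keeps its orientation can lead it round in circles.
- dish_mid (a point): Bystander: loose open steel dish, 100 mm wide, 40 mm tall; its centre, half-way up.
- swab_jar_mid (a point): Bystander: loose white jar with a steel cap, 60 mm wide, 75 mm tall; its centre, half-way up.
- slide_box_mid (a point): Bystander: loose flat grey box 90 x 60 x 30 mm; its centre, half-way up.
- glove_box_mid (a point): Bystander: loose cardboard glove carton 120 x 220 x 75 mm; its centre, half-way up.
There are look-alikes about, which are no part of the job. Of the things that look like the dock, take the one that is farthest to the robot's right at the start.

How it is judged:
On the way, in this order (a step that is already met when the one before it is completed fails the run):
1. the jar stands fully home over both pegs of the base and is let go (z of jar_grip in the frame of dock between 0.13 and 0.1375 m and horizontal distance between jar_grip and dock below 0.006 m and angle between the x axis of jar and the x axis of dock, either way round below 0.09 rad and angle between jar's own z axis and vertical below 0.04 rad and contact force between jar and the fingers below 0.5 N and linear speed of jar below 0.02 m/s), for 0.2 s.
2. the valve wheel is turned closed against its stop (value of joint valve_wheel below 0.08 rad), for 0.15 s.
At the end, for the whole second after the job is handed in: The wheel rests two turns (12.57 rad, within 0.2 rad) back from its stop with the fingers gripping the crank handle (over 2 N); the jar is still home on both pegs (within 6 mm, 3.5 mm in height, 0.09 rad in yaw and 0.04 rad upright) and not touched by the fingers (z of jar_grip in the frame of dock between 0.13 and 0.1375 m and horizontal distance between jar_grip and dock below 0.006 m and angle between the x axis of jar and the x axis of dock, either way round below 0.09 rad and angle between jar's own z axis and vertical below 0.04 rad and contact force between jar and the fingers below 0.5 N and value of joint valve_wheel between 12.366 and 12.766 rad and velocity of joint valve_wheel between -0.1 and 0.1 rad/s and contact force between crank_handle and the fingers above 2 N); the arm keeps its last pose, push and grip.
It fails at once if the dish, swab jar, slide box or glove carton is pushed aside (over 30 mm) (distance of any of dish_mid, swab_jar_mid, slide_box_mid, glove_box_mid from where it was at the start of the episode above 0.03 m).
It fails at once if the jar is tipped over (over 0.6 rad) (angle between jar's own z axis and vertical above 0.6 rad).
It fails at once if the jar is dropped onto the base (over 0.5 m/s down on the pegs) (linear speed of jar above 0.5 m/s and horizontal distance between jar_grip and dock below 0.03 m and z of jar_grip in the frame of dock below 0.16 m).
It also fails if it takes over 66 s, if anything falls off the work surface, if the arm or the gripper's body presses on something with over 40 N, if the wrist force passes 120 N, or if a joint passes its speed limit or range.

## Working session

There is one attempt and no reset: what is moved stays moved. The work goes in short steps, Python scripts to look and compute and a tool call to move; the robot and the scene stay as the last step left them, time stands still between calls to the robot, and variables do not carry over. Pictures are saved under pics/ and viewed, and the job is handed in when it is done.

Besides the shell and the picture viewer there is one more tool, called after "Request:" by a JSON object that holds its "method" and its "body". move_arm: Moves the arm, as the interface text tells. Its arguments: {"type":"object","properties":{"deltas":{"type":"array"},"claw":{"type":"number"},"force":{"type":"number"}},"required":["deltas"]}

```bash
mkdir -p pics
cat > h.py <<'E'
import numpy as np, cv2
from rig import manip
from scipy.spatial.transform import Rotation as R
def Rm(o):
    o=np.array(o,float)
    if o.shape==(3,3): return o
    return R.from_rotvec(o).as_matrix() if o.size==3 else R.from_quat(o).as_matrix()
def cloud(d,p):
    v,u=np.mgrid[0:d.shape[0],0:d.shape[1]]
    X=np.stack([(u-p['cx'])/p['fx']*d,-(v-p['cy'])/p['fy']*d,-d],-1)
    W=X@Rm(p['orientation']).T+np.array(p['origin']); W[d<=0]=np.nan
    return W
E
python3 - <<'E'
from h import *
s=manip.get_state(); print(s); print(manip.hold_point_z)
for n in ['scene','side','wrist']:
    p=manip.camera_params(n); im,d=manip.get_image(n); print(n,p)
    cv2.imwrite(f'pics/{n}0.png',im); np.savez(f'{n}0.npz',im=im,d=d,W=cloud(d,p))
E
```

```text
{'t': 0.0, 'joint_positions': array([ 3.33682250e-01,  4.08109075e-02,  8.38127523e-02, -5.00825001e-04,
       -1.61551404e+00, -3.33711129e-01]), 'dq': array([-0.00186341, -0.00109846,  0.00114637,  0.00080649, -0.00032163,
       -0.00069753]), 'joint_efforts': array([-7.27207535e-04, -3.68200672e+01,  3.47413230e+01,  6.93227157e+00,
       -5.48646509e-03, -9.47124363e-06]), 'tcp_pos': array([5.99663939e-01, 8.26612047e-05, 2.30273166e-01]), 'tool_rot': array([ 2.22049620e+00, -2.22051157e+00, -1.88279929e-03]), 'wrist_force': array([ 0.23136784,  0.14331404, -0.02186017]), 'ft_torque': array([ 0.00226373,  0.03930989, -0.04825034]), 'finger_gap': 0.08522850219262657}
0.0187
scene {'fx': 543.7217223645665, 'fy': 543.7217223645665, 'cx': 278.14240042351184, 'cy': 207.5801882979448, 'origin': array([1.31591066, 1.22478265, 0.94046802]), 'orientation': array([0.38447255, 1.27087727, 2.24055389])}
side {'fx': 527.4837103115616, 'fy': 527.4837103115616, 'cx': 281.60161270467046, 'cy': 207.03845372344594, 'origin': array([-0.37305609,  1.0207596 ,  1.28236906]), 'orientation': array([ 0.40944973, -0.99241243, -2.19843102])}
wrist {'fx': 375.3493913916364, 'fy': 375.3493913916364, 'cx': 278.02328793005336, 'cy': 203.2556318497193, 'origin': array([ 0.59927502, -0.06825757,  0.37398184]), 'orientation': array([ 2.26995515e-03, -4.29487030e-01,  3.11150692e+00])}
```

View pics/scene0.png

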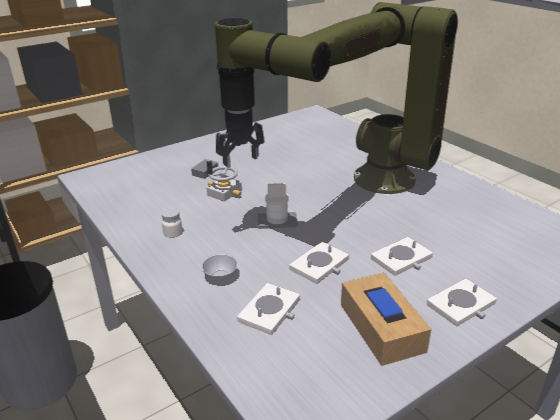

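View pics/side0.png

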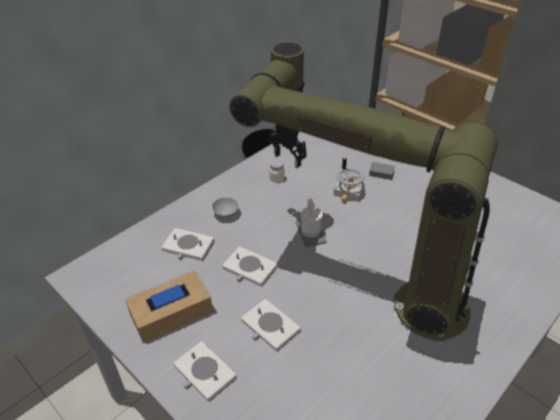

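View pics/wrist0.png

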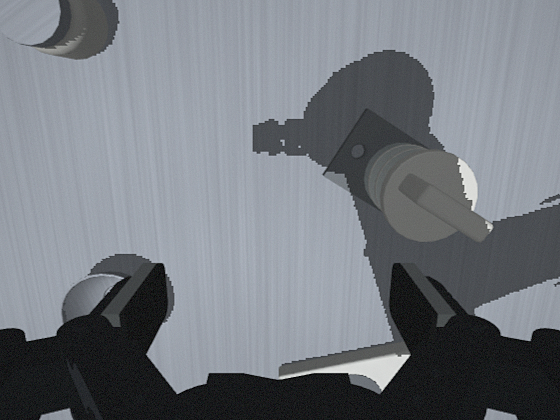

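Run:
```python
from h import *
z=np.load('scene0.npz'); W=z['W']
for n,(u,v) in dict(dA=(320,258),dB=(269,303),dC=(402,252),dD=(461,297),jarbar=(277,188),handle=(211,168),valveblk=(222,192),hub=(222,176),swab=(171,216),dish=(220,262),carton=(385,310),slide=(203,168)).items():
    print(n,W[v,u].round(3))
z=np.load('side0.npz'); W=z['W']
for n,(u,v) in dict(dA=(250,264),dB=(188,241),dC=(270,321),dD=(204,369),jarbar=(311,205),handle=(344,163),hub=(351,180),slide=(382,168),swab=(277,165),dish=(226,208)).items():
    print(n,W[v,u].round(3))
s=np.load('scene0.npz')['im'];t=np.load('side0.npz')['im']
a=cv2.resize(s[130:330,150:350],(400,400),interpolation=2);b=cv2.resize(t[140:290,150:400][:,:],(400,240),interpolation=2)
b=cv2.resize(t[130:280,260:410],(400,400),interpolation=2)
cv2.imwrite('pics/crop0.png',np.hstack([a,b]))
```

```text
dA [0.513 0.265 0.02 ]
dB [0.738 0.339 0.02 ]
dC [0.304 0.381 0.019]
dD [0.323 0.606 0.016]
jarbar [0.483 0.011 0.123]
handle [ 0.564 -0.265  0.104]
valveblk [ 0.557 -0.212  0.032]
hub [ 0.528 -0.258  0.064]
swab [ 0.791 -0.109  0.074]
dish [0.752 0.114 0.019]
carton [0.574 0.578 0.083]
slide [ 0.519 -0.418  0.027]
dA [0.511 0.265 0.023]
dB [0.742 0.336 0.019]
dC [0.306 0.379 0.024]
dD [0.325 0.611 0.018]
jarbar [0.478 0.012 0.136]
handle [ 0.559 -0.263  0.119]
hub [ 0.517 -0.258  0.065]
slide [ 0.499 -0.435  0.033]
swab [ 0.768 -0.122  0.079]
dish [ 0.794  0.121 -0.001]
```

View pics/crop0.png

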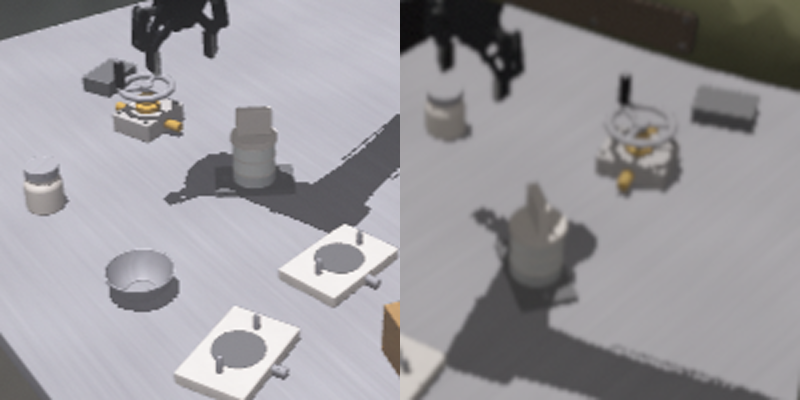

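```bash
cat > meas.py <<'E'
from h import *
def rect(W,m):
    P=W[m][:,:2].astype(np.float32)
    (c,s,a)=cv2.minAreaRect(P*1000); return c,s,a,len(P)
E
python3 - <<'E'
from meas import *
for n in ['scene0','side0']:
    f=np.load(n+'.npz'); W=f['W']; im=f['im'].astype(int); X,Y,Z=W[...,0],W[...,1],W[...,2]
    near=np.hypot(X-.512,Y-.265)<.12
    m=near&(abs(Z-.02)<.008)
    mm=cv2.morphologyEx(m.astype(np.uint8),cv2.MORPH_OPEN,np.ones((3,3)))>0
    print(n,'dock',rect(W,mm),W[mm].mean(0))
    pk=near&(Z>.034)&(Z<.06); print(' pegs',[ (W[pk&(s)].mean(0).round(4), (pk&s).sum()) for s in (Y<.265,Y>.265)])
    b=(np.hypot(X-.48,Y-.01)<.06)&(Z>.1)&(Z<.145); print(' bar',rect(W,b),W[b].mean(0))
    b=(np.hypot(X-.48,Y-.01)<.09)&(Z>.003)&(Z<.015); print(' flange',rect(W,b))
    h=(np.hypot(X-.56,Y+.265)<.03)&(Z>.09)&(Z<.14); print(' handle',W[h].mean(0),W[h].min(0),W[h].max(0),h.sum())
    w=(np.hypot(X-.53,Y+.25)<.08)&(Z>.07)&(Z<.087)
    print(' wheel',cv2.minEnclosingCircle((W[w][:,:2]*1000).astype(np.float32)),rect(W,w))
    w=(np.hypot(X-.53,Y+.25)<.09)&(abs(Z-.035)<.006)
    print(' block',rect(W,w))
f=np.load('wrist0.npz'); W=f['W']; X,Y,Z=W[...,0],W[...,1],W[...,2]
b=(np.hypot(X-.48,Y-.01)<.06)&(Z>.125)&(Z<.145); print(' bar',rect(W,b))
b=(np.hypot(X-.48,Y-.01)<.06)&(abs(Z-.092)<.006); print(' lid',rect(W,b),cv2.minEnclosingCircle((W[b][:,:2]*1000).astype(np.float32)))
E
```

```text
scene0 dock ((516.6707763671875, 270.4658203125), (155.6934814453125, 108.80587768554688), 14.515357971191406, 1160) [0.52164606 0.27248584 0.01899393]
 pegs [(array([0.4716, 0.2569, 0.0377]), np.int64(12)), (array([0.5638, 0.2792, 0.0381]), np.int64(13))]
 bar ((483.2861633300781, 9.43222427368164), (27.007282257080078, 54.30329513549805), 59.478885650634766, 216) [0.48481067 0.0127033  0.12031265]
 flange ((479.4661560058594, 17.181808471679688), (147.85696411132812, 162.2675323486328), 73.48892211914062, 383)
 handle [ 0.56875576 -0.264907    0.11314645] [ 0.55806859 -0.2762956   0.09036929] [ 0.57993336 -0.25509168  0.13398097] 61
 wheel ((526.0586547851562, -253.03533935546875), 53.938140869140625) ((524.8113403320312, -248.6441650390625), (103.25904083251953, 95.54940795898438), 46.231544494628906, 259)
 block ((527.8922119140625, -249.50511169433594), (103.23081970214844, 92.96479034423828), 25.331392288208008, 248)
side0 dock ((511.88787841796875, 267.6552734375), (154.33799743652344, 110.79242706298828), 12.36916446685791, 1044) [0.5075783  0.26869408 0.02025285]
 pegs [(arr
[... 353 characters left out ...]
46)
 handle [ 0.561169   -0.26551872  0.11394409] [ 0.5502779  -0.27905743  0.09052696] [ 0.57584934 -0.24796146  0.13701579] 57
 wheel ((523.1843872070312, -259.81689453125), 56.3625373840332) ((520.6954956054688, -254.8806915283203), (98.29959106445312, 97.90665435791016), 66.23711395263672, 233)
 block ((519.3651123046875, -249.61798095703125), (100.66867065429688, 113.64398193359375), 20.14486312866211, 255)
 bar ((481.0062561035156, 6.415561676025391), (16.011512756347656, 56.60667037963867), 58.45806121826172, 2031)
 lid ((481.4976501464844, 5.955936431884766), (73.09503173828125, 72.2738265991211), 58.35676574707031, 5177) ((480.73492431640625, 6.3178839683532715), 37.056121826171875)
```

```bash
cat > plan.py <<'E'
from h import *
def plan(target,yawx,s=None,tz=None):
    """delta in tool frame cm/deg to TCP target, with tool down and tool x at world yaw (deg)"""
    s=s or manip.get_state()
    R0=R.from_rotvec(s['tool_rot']); a=np.radians(yawx)
    x=np.array([np.cos(a),np.sin(a),0]); z=np.array([0,0,-1.]); y=np.cross(z,x)
    R1=R.from_matrix(np.stack([x,y,z],1))
    d=R0.inv().apply(np.array(target)-s['tcp_pos'])*100
    r=(R0.inv()*R1).as_rotvec(degrees=True)
    return d.round(2),r.round(2)
E
python3 - <<'E'
from plan import *
W=np.load('wrist0.npz')['W']; print(W[203,278],W[100,278],W[350,278])
print(plan([.41,.242,.23],13.5),plan([.481,.006,.2],-31.5),plan([.514,.267,.2],13.5))
E
```

```text
[0.59877564 0.03631761 0.00141885] [ 0.59873535 -0.0660688   0.00166137] [0.59884609 0.21307841 0.00160017]
(array([-24.19,  18.97,   0.07]), array([ 6.000e-02,  7.000e-02, -1.035e+02])) (array([-0.59, 11.87,  3.07]), array([ 8.00e-02,  3.00e-02, -5.85e+01])) (array([-26.69,   8.57,   3.06]), array([ 6.000e-02,  7.000e-02, -1.035e+02]))
```

Run:
```python
from plan import *
print(plan([.463,.255,.25],13.5))
```

```text
(array([-25.49,  13.68,  -1.93]), array([ 6.000e-02,  7.000e-02, -1.035e+02]))
```

Request:
{"method": "move_arm", "body": {"deltas": [-3,1.5,-0.5,0,0,-8,-6.5,3.5,-1,0,0,-16,-10,5.5,-2,0,0,-24,-13.5,7.5,-2,0,0,-32,-17,9.5,-2,0,0,-40,-20.5,11.5,-2,0,0,-48,-24,13,-2,0,0,-56,-25.5,13.7,-2,0,0,-64]}}

```text
t: 0.95
tcp_pos: [0.4612, 0.2574, 0.2503]
tool_rot: [3.064, -0.694, -0.003]
wrist_force: [0.1, 0.7, -0.5]
finger_gap: 0.0855
```

Run:
```python
from plan import *
print(plan([.463,.255,.25],13.5),manip.get_state()['joint_positions'])
```

```text
(array([0.26, 0.14, 0.03]), array([  0.  ,   0.12, -39.02])) [ 0.88900957 -0.14661817 -0.05963654 -0.00167785 -1.65889378  0.23621274]
```

Request:
{"method": "move_arm", "body": {"deltas": [0,0,0,0,0,-8,0,0,0,0,0,-16,0,0,0,0,0,-24,0.2,0.1,0,0,0,-32,0.2,0.1,0,0,0,-39,0.2,0.1,0,0,0,-39,0.2,0.1,0,0,0,-39,0.2,0.1,0,0,0,-39]}}

```text
t: 1.75
tcp_pos: [0.4626, 0.2556, 0.2502]
tool_rot: [-3.12, -0.365, 0.003]
wrist_force: [0.5, -0.5, 0.6]
finger_gap: 0.0857
```

Run:
```python
from plan import *
n='wrist';p=manip.camera_params(n); im,d=manip.get_image(n)
cv2.imwrite('pics/wrist1.png',im); W=cloud(d,p);np.savez('wrist1.npz',im=im,d=d,W=W)
from meas import rect
X,Y,Z=[W[...,i] for i in range(3)]
near=np.hypot(X-.512,Y-.265)<.12
m=near&(abs(Z-.02)<.005); mm=cv2.morphologyEx(m.astype(np.uint8),cv2.MORPH_OPEN,np.ones((5,5)))>0
print(rect(W,mm),np.median(W[mm],0))
pk=near&(Z>.03)&(Z<.06)
print([ (W[q].mean(0).round(4),W[q].max(0).round(4), q.sum(),np.argwhere(q).mean(0)) for q in (pk&(X<.51),pk&(X>.51))])
```

```text
((512.2772827148438, 273.671142578125), (149.6834259033203, 118.34500122070312), 13.338918685913086, 16183) [0.51993249 0.26627062 0.02117322]
[(array([0.4702, 0.2546, 0.0404]), array([0.4741, 0.259 , 0.0463]), np.int64(91), array([163.68131868, 281.51648352])), (array([0.56  , 0.2757, 0.0409]), array([0.5653, 0.2804, 0.047 ]), np.int64(109), array([ 60.11009174, 282.        ]))]
```

View pics/wrist1.png

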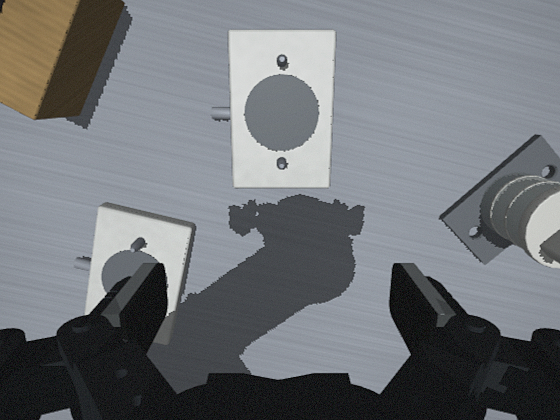

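Run:
```python
from meas import *
f=np.load('wrist1.npz'); W=f['W'];im=f['im']
X,Y,Z=[W[...,i] for i in range(3)]
near=np.hypot(X-.512,Y-.265)<.12
wh=(im.min(2)>190)&near&(abs(Z-.02)<.006)
wh=cv2.morphologyEx(wh.astype(np.uint8),cv2.MORPH_OPEN,np.ones((5,5)))>0
print('white',rect(W,wh))
g=near&(np.hypot(X-.515,Y-.267)<.045)&(abs(Z-.02)<.006)&(im.max(2)<160)
g=cv2.morphologyEx(g.astype(np.uint8),cv2.MORPH_OPEN,np.ones((7,7)))>0
print('disc',cv2.minEnclosingCircle((W[g][:,:2]*1000).astype(np.float32)),W[g].mean(0))
for q in (X<.51,X>.51):
    k=near&q&(Z>.036)&(Z<.06); P=W[k]; print('peg',P[:,:2].mean(0),(P.min(0)+P.max(0))/2)
print(manip.get_state()['tcp_pos'])
cv2.imwrite('pics/pegs.png',cv2.resize(im[20:200,210:350],(560,600),interpolation=0)[:600])
```

```text
white ((515.5055541992188, 265.758544921875), (147.0218505859375, 96.79102325439453), 12.951870918273926, 10508)
disc ((514.8609619140625, 265.28375244140625), 36.382774353027344) [0.51571996 0.26560714 0.02166245]
peg [0.47001804 0.25452307] [0.46929918 0.2543651  0.04133549]
peg [0.56023625 0.27574087] [0.56055895 0.27573035 0.04169699]
[0.46258699 0.25562744 0.25020803]
```

View pics/pegs.png

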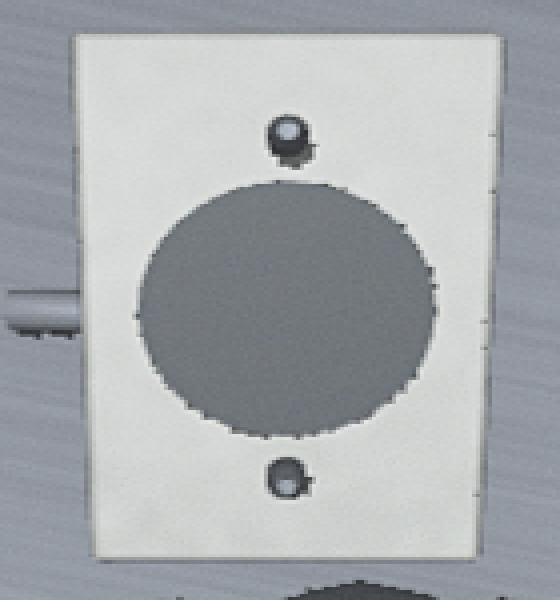

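Run:
```python
from plan import *
print(plan([.437,.033,.25],-31.5))
```

```text
(array([-7.640e+00,  2.107e+01,  2.000e-02]), array([1.000e-02, 1.200e-01, 4.487e+01]))
```

Request:
{"method": "move_arm", "body": {"deltas": [-1,3,0,0,0,8,-2.5,7,0,0,0,16,-4,11,0,0,0,24,-5.5,15,0,0,0,32,-7,19,0,0,0,40,-7.6,21,0,0,0,44.8,-7.6,21,0,0,0,44.8,-7.6,21,0,0,0,44.8]}}

```text
t: 2.6
tcp_pos: [0.4372, 0.0336, 0.2504]
tool_rot: [-3.024, 0.852, 0.003]
wrist_force: [-0.1, 0.6, -0.2]
finger_gap: 0.0853
```

Run:
```python
from plan import *
from meas import rect
n='wrist';p=manip.camera_params(n); im,d=manip.get_image(n)
cv2.imwrite('pics/wrist2.png',im); W=cloud(d,p);np.savez('wrist2.npz',im=im,d=d,W=W)
X,Y,Z=[W[...,i] for i in range(3)]
near=np.hypot(X-.48,Y-.006)<.06
b=near&(abs(Z-.136)<.006); print('bar',rect(W,b),W[b].mean(0))
b=near&(abs(Z-.092)<.006); print('lid',rect(W,b),cv2.minEnclosingCircle((W[b][:,:2]*1000).astype(np.float32)))
n2=np.hypot(X-.48,Y-.006)<.08
b=n2&(abs(Z-.010)<.004)&(im.max(2)<140)
b=cv2.morphologyEx(b.astype(np.uint8),cv2.MORPH_OPEN,np.ones((5,5)))>0; print('flange',rect(W,b),b.sum())
print(plan([.481,.006,.2],-31.5))
```

```text
bar ((480.72088623046875, 6.250349044799805), (15.909712791442871, 55.1991081237793), 58.27024841308594, 1944) [0.481493   0.00575944 0.1366716 ]
lid ((480.6139221191406, 5.990898132324219), (72.82415771484375, 72.97389221191406), 57.91973876953125, 5030) ((480.50897216796875, 6.2922139167785645), 36.994449615478516)
flange ((480.5186462402344, 6.132110595703125), (76.05577850341797, 125.23054504394531), 58.494510650634766, 3264) 3264
(array([5.21, 0.11, 5.01]), array([0.05, 0.12, 0.09]))
```

View pics/wrist2.png

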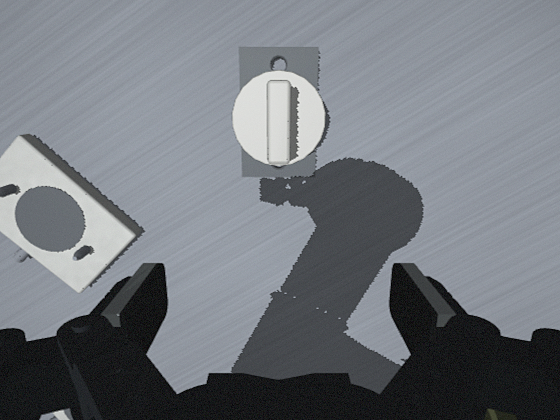

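Run:
```python
from plan import *
print(plan([.4806,.0062,.1],-31.7))
```

```text
(array([ 5.18,  0.11, 15.01]), array([0.05, 0.12, 0.29]))
```

Request:
{"method": "move_arm", "body": {"deltas": [2.6,0.1,0,0,0.1,0.3,5.2,0.1,2,0,0.1,0.3,5.2,0.1,5,0,0.1,0.3,5.2,0.1,8,0,0.1,0.3,5.2,0.1,11,0,0.1,0.3,5.2,0.1,13.5,0,0.1,0.3,5.2,0.1,15,0,0.1,0.3,5.2,0.1,15,0,0.1,0.3]}}

```text
t: 3.45
tcp_pos: [0.4797, 0.0066, 0.0978]
tool_rot: [3.02, -0.856, -0.006]
wrist_force: [0.2, 0.7, -0.2]
finger_gap: 0.0852
```

Run:
```python
from plan import *
print(plan([.4806,.0062,.1],-31.7))
```

```text
(array([ 0.1 , -0.01, -0.22]), array([0.22, 0.18, 0.06]))
```

Request:
{"method": "move_arm", "body": {"deltas": [0.1,0,-0.2,0.2,0.2,0,0.1,0,-0.2,0.2,0.2,0,0.1,0,-0.2,0.2,0.2,0,0.1,0,-0.2,0.2,0.2,0,0.1,0,-0.2,0.2,0.2,0,0.1,0,-0.2,0.2,0.2,0,0.1,0,-0.2,0.2,0.2,0,0.1,0,-0.2,0.2,0.2,0], "claw": 0, "force": 40}}

```text
t: 4.25
tcp_pos: [0.4809, 0.0063, 0.1003]
tool_rot: [-3.023, 0.856, -0.002]
wrist_force: [1.3, 1.6, 3.2]
finger_gap: 0.0154
```

Run:
```python
from plan import *
print(plan([.4806,.0062,.1],-31.7))
```

```text
(array([-0.03,  0.02,  0.03]), array([-0.03, -0.06,  0.07]))
```

Request:
{"method": "move_arm", "body": {"deltas": [0,0,-0.5,0,0,0,0,0,-1.5,0,0,0,0,0,-3,0,0,0,0,0,-5,0,0,0,0,0,-7,0,0,0,0,0,-8.5,0,0,0,0,0,-9,0,0,0,0,0,-9,0,0,0]}}

```text
t: 5.05
tcp_pos: [0.481, 0.0064, 0.191]
tool_rot: [-3.022, 0.856, -0.003]
wrist_force: [-0.5, -0.6, -4.3]
finger_gap: 0.0156
```

Run:
```python
from plan import *
print(plan([.5154,.2653,.185],13.2),manip.get_state()['wrist_force'],manip.get_state()['finger_gap'])
```

```text
(array([-10.65, -23.85,   0.62]), array([-4.000e-02, -1.200e-01, -4.483e+01])) [-0.4589232  -0.59951248 -4.31864598] 0.01563223213766323
```

Request:
{"method": "move_arm", "body": {"deltas": [-1,-2,0,0,0,-5,-2.5,-5.5,0,0,0,-12,-4.5,-10,0,0,0,-20,-6.5,-14.5,0,0,0,-28,-8.5,-19,0,0,0,-36,-10,-22.5,0.3,0,0,-42,-10.65,-23.85,0.6,0,-0.1,-44.8,-10.65,-23.85,0.6,0,-0.1,-44.8]}}

```text
t: 5.85
tcp_pos: [0.5144, 0.267, 0.182]
tool_rot: [3.119, 0.365, -0.006]
wrist_force: [-0.0, -0.7, -3.6]
finger_gap: 0.0155
```

Run:
```python
from plan import *
from meas import rect
print(plan([.5154,.2653,.14],13.2))
for n in ['wrist','side','scene']:
    p=manip.camera_params(n); im,d=manip.get_image(n)
    cv2.imwrite(f'pics/{n}3.png',im); W=cloud(d,p);np.savez(f'{n}3.npz',im=im,d=d,W=W)
W=np.load('wrist3.npz')['W'];X,Y,Z=[W[...,i] for i in range(3)]
s=manip.get_state();print(s['tcp_pos'],s['wrist_force'])
near=np.hypot(X-.515,Y-.265)<.08
b=near&(Z>.165)&(Z<.190);print('lid',rect(W,b),cv2.minEnclosingCircle((W[b][:,:2]*1000).astype(np.float32)))
b=near&(abs(Z-.095)<.008); print('flange',rect(W,b),np.median(Z[b]))
```

```text
(array([0.07, 0.19, 4.2 ]), array([0.06, 0.23, 0.16]))
[0.51520495 0.26468846 0.18436545] [-0.12571315 -0.06755119 -2.83029796]
lid ((524.1785278320312, 269.71044921875), (53.73544692993164, 73.37643432617188), 13.521598815917969, 10263) ((514.9075927734375, 267.4808349609375), 36.936038970947266)
flange ((548.3165283203125, 275.35845947265625), (54.970481872558594, 76.19039916992188), 13.332222938537598, 7518) 0.0924379770176463
```

View pics/wrist3.png

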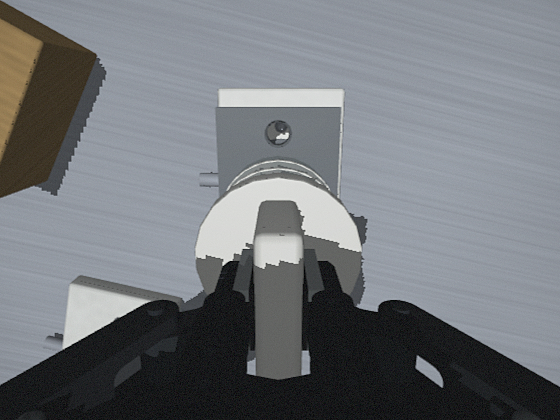

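View pics/scene3.png

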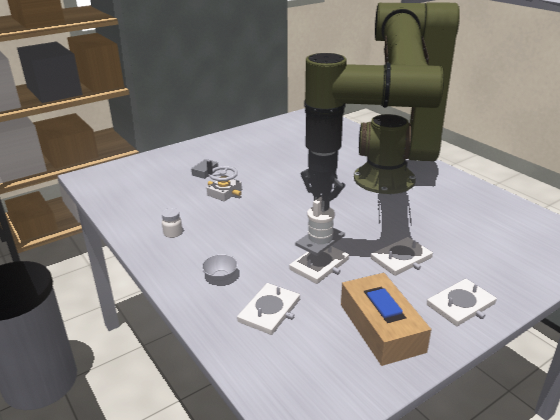

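Run:
```python
from plan import *
print(plan([.5154,.2653,.15],13.2))
```

```text
(array([ 0.04, -0.06,  3.44]), array([ 0.02,  0.04, -0.09]))
```

Request:
{"method": "move_arm", "body": {"deltas": [0,-0.1,0.5,0,0,-0.1,0,-0.1,1.2,0,0,-0.1,0,-0.1,1.9,0,0,-0.1,0,-0.1,2.6,0,0,-0.1,0,-0.1,3.1,0,0,-0.1,0,-0.1,3.4,0,0,-0.1,0,-0.1,3.4,0,0,-0.1,0,-0.1,3.4,0,0,-0.1]}}

```text
t: 6.8
tcp_pos: [0.5151, 0.2657, 0.1506]
tool_rot: [3.12, 0.361, -0.0]
wrist_force: [-0.1, -0.1, -3.1]
finger_gap: 0.0153
```

Run:
```python
from plan import *
from meas import rect
n='wrist';p=manip.camera_params(n);print(plan([.5154,.2653,.12],13.2)); im,d=manip.get_image(n);W=cloud(d,p)
cv2.imwrite('pics/hole.png',cv2.resize(im[60:200,190:370],(720,560),interpolation=2))
X,Y,Z=[W[...,i] for i in range(3)]
s=manip.get_state();print(s['tcp_pos'],s['wrist_force'])
near=np.hypot(X-.515,Y-.265)<.08
b=near&(abs(Z-.06)<.006)&(im.max(2)<140); print('flange',rect(W,b),np.median(Z[b]))
np.savez('wrist4.npz',im=im,d=d,W=W)
```

```text
(array([0.02, 0.04, 3.06]), array([0.02, 0.02, 0.02]))
[0.51515859 0.26575245 0.15081227] [ 0.77608844 -0.28190369 -4.56671218]
flange ((548.9972534179688, 274.1476135253906), (55.521766662597656, 75.75757598876953), 13.235596656799316, 7327) 0.0612286789053339
```

View pics/hole.png

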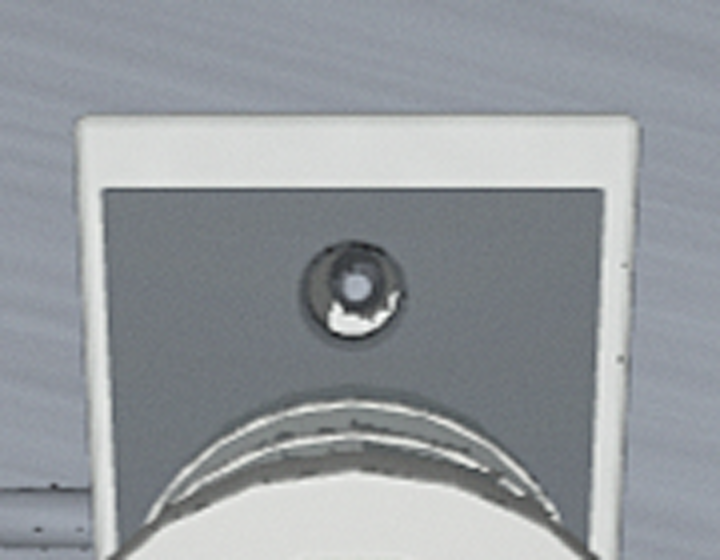

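Request:
{"method": "move_arm", "body": {"deltas": [0.05,0.05,0.3,0,0,0,0.05,0.05,0.6,0,0,0,0.05,0.05,0.9,0,0,0,0.05,0.05,1.2,0,0,0,0.05,0.05,1.5,0,0,0,0.05,0.05,1.8,0,0,0,0.05,0.05,2.1,0,0,0,0.05,0.05,2.1,0,0,0]}}

```text
t: 7.65
tcp_pos: [0.5155, 0.2652, 0.1291]
tool_rot: [3.12, 0.361, -0.001]
wrist_force: [0.1, -0.5, -4.6]
finger_gap: 0.0156
```

Run:
```python
from plan import *
print(plan([.5154,.2653,.12],13.2),manip.get_state()['wrist_force'])
```

```text
(array([-0.01, -0.01,  0.91]), array([0.03, 0.06, 0.02])) [ 0.12479958 -0.46043088 -4.63639934]
```

No contact yet; the pegs are entering the holes cleanly. Finish the lowering.

Request:
{"method": "move_arm", "body": {"deltas": [0,0,0.2,0,0,0,0,0,0.4,0,0,0,0,0,0.6,0,0,0,0,0,0.75,0,0,0,0,0,0.85,0,0,0,0,0,0.92,0,0,0,0,0,0.95,0,0,0,0,0,0.95,0,0,0]}}

```text
t: 8.45
tcp_pos: [0.5157, 0.2653, 0.1204]
tool_rot: [3.12, 0.362, -0.0]
wrist_force: [-1.9, -0.5, 0.4]
finger_gap: 0.0154
```

Run:
```python
from plan import *
print(plan([.5154,.2653,.12],13.2),manip.get_state()['wrist_force'])
```

```text
(array([-0.03, -0.01,  0.04]), array([0.03, 0.01, 0.02])) [-1.85795584 -0.53071094  0.37075112]
```

Request:
{"method": "move_arm", "body": {"deltas": [0,0,0,0,0,0,0,0,0,0,0,0,0,0,0,0,0,0,0,0,0,0,0,0,0,0,0,0,0,0,0,0,0,0,0,0,0,0,0,0,0,0,0,0,0,0,0,0], "claw": 6}}

```text
t: 9.25
tcp_pos: [0.5157, 0.2653, 0.1204]
tool_rot: [3.12, 0.362, -0.0]
wrist_force: [-0.6, -0.6, 0.4]
finger_gap: 0.0598
```

Request:
{"method": "move_arm", "body": {"deltas": [0,0,-1,0,0,0,0,0,-3,0,0,0,-1,0,-6,0,0,0,-3,0,-9,0,0,0,-5,0,-12,0,0,0,-6,0,-13,0,0,0,-6,0,-13,0,0,0,-6,0,-13,0,0,0]}}

```text
t: 10.05
tcp_pos: [0.4572, 0.2518, 0.2496]
tool_rot: [3.12, 0.362, -0.001]
wrist_force: [-0.3, -0.6, -1.0]
finger_gap: 0.0597
```

Run:
```python
from plan import *
from meas import rect
n='wrist';p=manip.camera_params(n); im,d=manip.get_image(n);W=cloud(d,p)
cv2.imwrite('pics/wrist5.png',im)
X,Y,Z=[W[...,i] for i in range(3)]
near=np.hypot(X-.515,Y-.265)<.06
b=near&(abs(Z-.156)<.006); print('bar',rect(W,b),W[b].mean(0))
b=near&(abs(Z-.112)<.006); print('lid',np.median(Z[b]),cv2.minEnclosingCircle((W[b][:,:2]*1000).astype(np.float32)))
near=np.hypot(X-.515,Y-.265)<.08
b=near&(abs(Z-.03)<.007)&(im.max(2)<140);b=cv2.morphologyEx(b.astype(np.uint8),cv2.MORPH_OPEN,np.ones((5,5)))>0; print('flange',rect(W,b),np.median(Z[b]))
print(plan([.53,-.2,.25],13.2),manip.get_state()['joint_positions'])
```

```text
bar ((515.2424926757812, 265.47003173828125), (55.439659118652344, 15.905120849609375), 12.974628448486328, 2373) [0.51627609 0.26574776 0.15666606]
lid 0.11299968675835959 ((515.4260864257812, 265.4346008300781), 36.97296142578125)
flange ((515.49169921875, 265.72271728515625), (125.17279052734375, 75.04029846191406), 13.156118392944336, 3569) 0.031041975299438973
(array([-3.24, 45.63, -0.05]), array([0.07, 0.13, 0.02])) [ 8.88920331e-01 -1.63317686e-01 -7.76070725e-02 -3.91267962e-04
 -1.65907638e+00  9.12615395e-01]
```

View pics/wrist5.png

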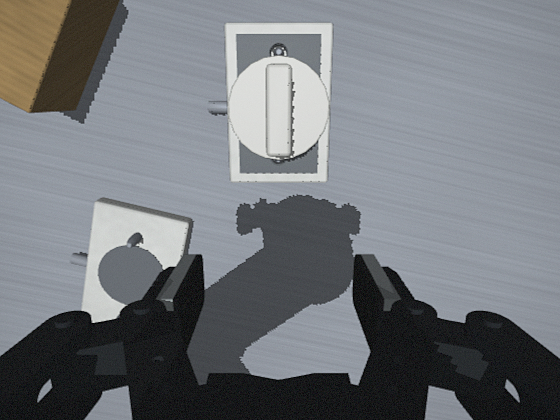

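Run:
```python
from plan import *
print(plan([.465,-.262,.25],13.2))
```

```text
(array([-1.098e+01,  5.018e+01, -3.000e-02]), array([0.07, 0.13, 0.02]))
```

Request:
{"method": "move_arm", "body": {"deltas": [-0.4,2,0,0,0,0,-1.3,6,0,0,0,0,-2.2,10,0,0,0,0,-3.1,14,0,0,0,0,-4,18,0,0,0,0,-4.8,22,0,0,0,0,-5.7,26,0,0,0,0,-6.6,30,0,0,0,0], "claw": 8.5}}

```text
t: 10.9
tcp_pos: [0.4609, -0.058, 0.248]
tool_rot: [3.119, 0.361, -0.007]
wrist_force: [0.2, 0.1, 0.6]
finger_gap: 0.0851
```

Run:
```python
from plan import *
print(plan([.465,-.262,.25],13.2),manip.get_state()['dq'])
```

```text
(array([-4.26, 19.96, -0.15]), array([0.07, 0.25, 0.  ])) [-0.91770295  0.10822489  0.08150405  0.00222223  0.02551721  0.91113029]
```

Request:
{"method": "move_arm", "body": {"deltas": [-0.8,4,0,0,0,0,-1.7,8,0,0,0,0,-2.6,12,0,0,0,0,-3.4,16,0,0,0,0,-4,19,0,0,0,0,-4.3,20,-0.1,0,0.2,0,-4.3,20,-0.1,0,0.2,0,-4.3,20,-0.1,0,0.2,0]}}

```text
t: 11.7
tcp_pos: [0.4643, -0.2624, 0.2487]
tool_rot: [3.12, 0.36, -0.003]
wrist_force: [-1.2, 0.3, 0.1]
finger_gap: 0.0851
```

Run:
```python
from plan import *
from meas import rect
print(manip.get_state()['tcp_pos'])
n='wrist';p=manip.camera_params(n); im,d=manip.get_image(n);W=cloud(d,p)
cv2.imwrite('pics/wrist6.png',im);np.savez('wrist6.npz',im=im,d=d,W=W)
X,Y,Z=[W[...,i] for i in range(3)]
near=np.hypot(X-.525,Y+.25)<.09
b=near&(abs(Z-.131)<.006); print('handletop',rect(W,b),W[b].mean(0),cv2.minEnclosingCircle((W[b][:,:2]*1000).astype(np.float32)))
b=near&(abs(Z-.083)<.006); print('wheel',rect(W,b),cv2.minEnclosingCircle((W[b][:,:2]*1000).astype(np.float32)))
c=cv2.morphologyEx((near&(abs(Z-.035)<.005)).astype(np.uint8),cv2.MORPH_OPEN,np.ones((5,5)))>0; print('block',rect(W,c))
```

```text
[ 0.46432879 -0.26242376  0.24872112]
handletop ((565.6452026367188, -271.1772155761719), (16.969057083129883, 17.429298400878906), 56.192317962646484, 623) [ 0.56523781 -0.27077619  0.13166209] ((565.7049560546875, -271.11669921875), 8.921119689941406)
wheel ((522.8550415039062, -257.32183837890625), (98.4382553100586, 98.64645385742188), 87.61598205566406, 6731) ((522.9284057617188, -257.3655700683594), 50.84080505371094)
block ((525.3162841796875, -256.6406555175781), (93.84526062011719, 79.9371566772461), 20.231874465942383, 4122)
```

View pics/wrist6.png

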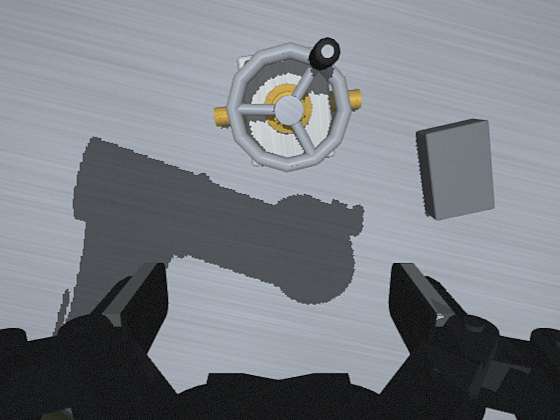

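Run:
```python
from plan import *
print(plan([.5656,-.2711,.095],13.2))
```

```text
(array([ 9.65,  3.18, 15.39]), array([0.05, 0.08, 0.02]))
```

Request:
{"method": "move_arm", "body": {"deltas": [2.5,1,0,0,0,0,6.5,2.2,0,0,0,0,9.6,3.2,1,0,0,0,9.65,3.2,4,0,0,0,9.65,3.2,8,0,0,0,9.65,3.2,12,0,0,0,9.65,3.2,15,0,0,0,9.65,3.2,15.3,0,0,0]}}

```text
t: 12.55
tcp_pos: [0.5634, -0.2691, 0.0908]
tool_rot: [-3.118, -0.364, 0.014]
wrist_force: [0.1, 0.5, 0.0]
finger_gap: 0.0849
```

Request:
{"method": "move_arm", "body": {"deltas": [0,0,0,0,0,0,0,0,0,0,0,0,0,0,0,0,0,0,0,0,0,0,0,0,0,0,0,0,0,0,0,0,0,0,0,0,0,0,0,0,0,0,0,0,0,0,0,0], "claw": 0, "force": 60}}

```text
t: 13.35
tcp_pos: [0.5643, -0.2696, 0.0926]
tool_rot: [-3.119, -0.364, 0.009]
wrist_force: [0.4, 0.4, 4.8]
finger_gap: 0.0167
```

```bash
cat > circ.py <<'E'
from plan import *
import sys
C=np.array([.5229,-.2573]); 
def rows(a0,da,n=8,rad=.045,z=.095,yaw=13.2):
    s=manip.get_state(); p=s['tcp_pos'][:2]-C
    print('now ang',np.degrees(np.arctan2(p[1],p[0])).round(2),'r',(np.hypot(*p)*1000).round(2),'z',s['tcp_pos'][2].round(4),'F',s['wrist_force'].round(1),'gap',round(s['finger_gap'],4),'t',s['t'])
    out=[]
    for i in range(1,n+1):
        a=np.radians(a0+da*i); d,r=plan([C[0]+rad*np.cos(a),C[1]+rad*np.sin(a),z],yaw,s)
        out+= [round(float(x),1+1*(j<3)) +0.0 for j,x in enumerate(list(d)+list(r))]
        print(out[-6:], end=',\n' if i<n else '\n')
    return out
E
python3 -c "
from circ import *
rows(-17.9,-15)"
```

```text
now ang -16.54 r 43.17 z 0.0926 F [0.4 0.4 4.8] gap 0.0167 t 13.35
[-0.63, 1.1, -0.24, -0.1, 0.3, 0.1],
[-1.58, 1.79, -0.23, -0.1, 0.3, 0.1],
[-2.67, 2.22, -0.23, -0.1, 0.3, 0.1],
[-3.84, 2.35, -0.22, -0.1, 0.3, 0.1],
[-5.0, 2.17, -0.21, -0.1, 0.3, 0.1],
[-6.08, 1.7, -0.21, -0.1, 0.3, 0.1],
[-6.99, 0.96, -0.2, -0.1, 0.3, 0.1],
[-7.69, 0.02, -0.19, -0.1, 0.3, 0.1]
```

Request:
{"method": "move_arm", "body": {"deltas": [-0.63,1.1,-0.24,-0.1,0.3,0.1,-1.58,1.79,-0.23,-0.1,0.3,0.1,-2.67,2.22,-0.23,-0.1,0.3,0.1,-3.84,2.35,-0.22,-0.1,0.3,0.1,-5.0,2.17,-0.21,-0.1,0.3,0.1,-6.08,1.7,-0.21,-0.1,0.3,0.1,-6.99,0.96,-0.2,-0.1,0.3,0.1,-7.69,0.02,-0.19,-0.1,0.3,0.1]}}

```text
t: 14.15
tcp_pos: [0.4874, -0.2881, 0.0928]
tool_rot: [-3.12, -0.359, 0.006]
wrist_force: [4.2, -1.2, -7.5]
finger_gap: 0.0166
```

```bash
python3 -c "
from circ import *
rows(-137.9,-15)"
```

```text
now ang -139.07 r 47.03 z 0.0928 F [ 4.2 -1.2 -7.5] gap 0.0166 t 14.15
[-0.21, -1.11, -0.22, -0.1, 0.2, -0.1],
[-0.34, -2.27, -0.21, -0.1, 0.2, -0.1],
[-0.17, -3.44, -0.21, -0.1, 0.2, -0.1],
[0.3, -4.51, -0.21, -0.1, 0.2, -0.1],
[1.03, -5.43, -0.22, -0.1, 0.2, -0.1],
[1.98, -6.13, -0.22, -0.1, 0.2, -0.1],
[3.07, -6.56, -0.22, -0.1, 0.2, -0.1],
[4.24, -6.69, -0.23, -0.1, 0.2, -0.1]
```

Request:
{"method": "move_arm", "body": {"deltas": [-0.21,-1.11,0,-0.1,0.2,-0.1,-0.34,-2.27,0,-0.1,0.2,-0.1,-0.17,-3.44,0,-0.1,0.2,-0.1,0.3,-4.51,0,-0.1,0.2,-0.1,1.03,-5.43,0,-0.1,0.2,-0.1,1.98,-6.13,0,-0.1,0.2,-0.1,3.07,-6.56,0,-0.1,0.2,-0.1,4.24,-6.69,0,-0.1,0.2,-0.1]}}

```text
t: 14.95
tcp_pos: [0.5137, -0.2134, 0.0927]
tool_rot: [3.119, 0.361, -0.002]
wrist_force: [-1.4, -9.8, -3.3]
finger_gap: 0.0165
```

```bash
python3 -c "
from circ import *
rows(-257.9,-10,z=.093)"
```

```text
now ang 101.8 r 44.86 z 0.0927 F [-1.4 -9.8 -3.3] gap 0.0165 t 14.95
[0.76, 0.07, -0.03, 0.1, 0.1, 0.0],
[1.51, 0.29, -0.03, 0.1, 0.1, 0.0],
[2.21, 0.63, -0.03, 0.1, 0.1, 0.0],
[2.85, 1.09, -0.03, 0.1, 0.1, 0.0],
[3.39, 1.66, -0.03, 0.1, 0.1, 0.0],
[3.83, 2.31, -0.03, 0.1, 0.1, 0.0],
[4.15, 3.03, -0.03, 0.1, 0.1, 0.0],
[4.34, 3.79, -0.03, 0.1, 0.1, 0.0]
```

Request:
{"method": "move_arm", "body": {"deltas": [0.76,0.07,0,0.1,0.1,0,1.51,0.29,0,0.1,0.1,0,2.21,0.63,0,0.1,0.1,0,2.85,1.09,0,0.1,0.1,0,3.39,1.66,0,0.1,0.1,0,3.83,2.31,0,0.1,0.1,0,4.15,3.03,0,0.1,0.1,0,4.34,3.79,0,0.1,0.1,0]}}

```text
t: 15.75
tcp_pos: [0.563, -0.2415, 0.0926]
tool_rot: [-3.121, -0.36, 0.009]
wrist_force: [-12.8, -2.3, 5.0]
finger_gap: 0.0165
```

```bash
python3 -c "
from circ import *
rows(-337.9,-2,z=.093)"
```

```text
now ang 21.51 r 43.05 z 0.0926 F [-12.8  -2.3   5. ] gap 0.0165 t 15.75
[0.21, 0.08, -0.04, -0.1, 0.3, 0.0],
[0.22, 0.24, -0.04, -0.1, 0.3, 0.0],
[0.23, 0.39, -0.04, -0.1, 0.3, 0.0],
[0.24, 0.55, -0.04, -0.1, 0.3, 0.0],
[0.24, 0.71, -0.04, -0.1, 0.3, 0.0],
[0.23, 0.87, -0.04, -0.1, 0.3, 0.0],
[0.22, 1.02, -0.04, -0.1, 0.3, 0.0],
[0.21, 1.18, -0.04, -0.1, 0.3, 0.0]
```

Request:
{"method": "move_arm", "body": {"deltas": [0,0.08,0,0,0,0,0,0.16,0,0,0,0,0,0.24,0,0,0,0,0,0.3,0,0,0,0,0,0.3,0,0,0,0,0,0.3,0,0,0,0,0,0.3,0,0,0,0,0,0.3,0,0,0,0]}}

```text
t: 16.55
tcp_pos: [0.5631, -0.2424, 0.0926]
tool_rot: [-3.117, -0.362, 0.013]
wrist_force: [-9.8, 8.6, 5.5]
finger_gap: 0.0167
```

```bash
python3 -c "
from circ import *
from scipy.optimize import least_squares
P=np.array([[.5643,-.2696],[.4874,-.2881],[.5137,-.2134],[.563,-.2415]])
q=least_squares(lambda c:np.hypot(*(P-c).T)-.045,C);print(q.x,q.fun)
rows(-337.9,-2,z=.093,n=1)"
```

```text
[ 0.52090368 -0.25784702] [-4.03134895e-05  1.41320264e-04  2.70022698e-05  1.58894450e-04]
now ang 20.32 r 42.88 z 0.0926 F [-9.8  8.6  5.5] gap 0.0167 t 16.55
[0.21, -0.01, -0.04, -0.3, 0.5, 0.0]
```

Request:
{"method": "move_arm", "body": {"deltas": [0,0.3,0,0,0,0,0,0.4,0,0,0,0,0,0.5,0,0,0,0,0,0.5,0,0,0,0,0,0.5,0,0,0,0,0,0.5,0,0,0,0,0,0.5,0,0,0,0,0,0.5,0,0,0,0]}}

```text
t: 17.35
tcp_pos: [0.5631, -0.2426, 0.0926]
tool_rot: [-3.109, -0.365, 0.02]
wrist_force: [-15.6, 21.6, 11.0]
finger_gap: 0.0164
```

```bash
sed -i 's/^C=.*/C=np.array([.5209,-.2578])/' circ.py; python3 -c "
from circ import *
rows(20.0,15,z=.093)"
```

```text
now ang 19.83 r 44.87 z 0.0926 F [-15.6  21.6  11. ] gap 0.0164 t 17.35
[-0.28, -1.15, -0.02, -0.7, 0.7, 0.2],
[-0.85, -2.18, 0.0, -0.7, 0.7, 0.2],
[-1.67, -3.02, 0.02, -0.7, 0.7, 0.2],
[-2.67, -3.63, 0.04, -0.7, 0.7, 0.2],
[-3.8, -3.95, 0.05, -0.7, 0.7, 0.2],
[-4.98, -3.97, 0.07, -0.7, 0.7, 0.2],
[-6.12, -3.68, 0.08, -0.7, 0.7, 0.2],
[-7.14, -3.11, 0.08, -0.7, 0.7, 0.2]
```

Request:
{"method": "move_arm", "body": {"deltas": [-0.28,-1.15,0,-0.7,0.7,0.2,-0.85,-2.18,0,-0.7,0.7,0.2,-1.67,-3.02,0,-0.7,0.7,0.2,-2.67,-3.63,0,-0.7,0.7,0.2,-3.8,-3.95,0.05,-0.7,0.7,0.2,-4.98,-3.97,0.07,-0.7,0.7,0.2,-6.12,-3.68,0.08,-0.7,0.7,0.2,-7.14,-3.11,0.08,-0.7,0.7,0.2]}}

```text
t: 18.15
tcp_pos: [0.487, -0.2283, 0.0927]
tool_rot: [-3.119, -0.362, -0.004]
wrist_force: [8.4, -3.2, -7.5]
finger_gap: 0.0162
```

```bash
python3 -c "
from circ import *
rows(140.0,15,z=.093)"
```

```text
now ang 138.92 r 44.95 z 0.0927 F [ 8.4 -3.2 -7.5] gap 0.0162 t 18.15
[-0.91, 0.87, -0.03, -0.1, -0.2, 0.0],
[-1.51, 1.88, -0.03, -0.1, -0.2, 0.0],
[-1.83, 3.01, -0.04, -0.1, -0.2, 0.0],
[-1.85, 4.18, -0.04, -0.1, -0.2, 0.0],
[-1.56, 5.32, -0.04, -0.1, -0.2, 0.0],
[-0.98, 6.34, -0.04, -0.1, -0.2, 0.0],
[-0.16, 7.19, -0.04, -0.1, -0.2, 0.0],
[0.85, 7.79, -0.03, -0.1, -0.2, 0.0]
```

Request:
{"method": "move_arm", "body": {"deltas": [-0.91,0.87,0,-0.1,-0.2,0,-1.51,1.88,0,-0.1,-0.2,0,-1.83,3.01,0,-0.1,-0.2,0,-1.85,4.18,0,-0.1,-0.2,0,-1.56,5.32,0,-0.1,-0.2,0,-0.98,6.34,0,-0.1,-0.2,0,-0.16,7.19,0,-0.1,-0.2,0,0.85,7.79,0,-0.1,-0.2,0]}}

```text
t: 18.95
tcp_pos: [0.5132, -0.3026, 0.0926]
tool_rot: [-3.12, -0.361, 0.004]
wrist_force: [-2.1, 12.6, 4.2]
finger_gap: 0.0169
```

```bash
python3 -c "
from circ import *
rows(260.0,15,z=.093)"
```

```text
now ang -99.8 r 45.45 z 0.0926 F [-2.1 12.6  4.2] gap 0.0169 t 18.95
[1.13, 0.27, -0.04, -0.1, 0.1, 0.0],
[2.31, 0.29, -0.04, -0.1, 0.1, 0.0],
[3.45, 0.0, -0.04, -0.1, 0.1, 0.0],
[4.47, -0.58, -0.05, -0.1, 0.1, 0.0],
[5.31, -1.4, -0.05, -0.1, 0.1, 0.0],
[5.91, -2.41, -0.05, -0.1, 0.1, 0.0],
[6.23, -3.54, -0.05, -0.1, 0.1, 0.0],
[6.25, -4.71, -0.05, -0.1, 0.1, 0.0]
```

Request:
{"method": "move_arm", "body": {"deltas": [1.13,0.27,0,-0.1,0.1,0,2.31,0.29,0,-0.1,0.1,0,3.45,0,0,-0.1,0.1,0,4.47,-0.58,0,-0.1,0.1,0,5.31,-1.4,0,-0.1,0.1,0,5.91,-2.41,0,-0.1,0.1,0,6.23,-3.54,0,-0.1,0.1,0,6.25,-4.71,0,-0.1,0.1,0]}}

```text
t: 19.75
tcp_pos: [0.5633, -0.2426, 0.0927]
tool_rot: [3.119, 0.36, -0.001]
wrist_force: [-3.3, -5.5, 1.4]
finger_gap: 0.0162
```

```bash
python3 -c "
from circ import *
rows(20.0,15,z=.093)"
```

```text
now ang 19.77 r 45.04 z 0.0927 F [-3.3 -5.5  1.4] gap 0.0162 t 19.75
[-0.3, -1.16, -0.03, 0.1, 0.0, 0.0],
[-0.87, -2.18, -0.03, 0.1, 0.0, 0.0],
[-1.69, -3.02, -0.03, 0.1, 0.0, 0.0],
[-2.7, -3.62, -0.03, 0.1, 0.0, 0.0],
[-3.83, -3.94, -0.03, 0.1, 0.0, 0.0],
[-5.01, -3.95, -0.03, 0.1, 0.0, 0.0],
[-6.15, -3.66, -0.03, 0.1, 0.0, 0.0],
[-7.17, -3.09, -0.03, 0.1, 0.0, 0.0]
```

One turn done; second turn.

Request:
{"method": "move_arm", "body": {"deltas": [-0.3,-1.16,0,0.1,0,0,-0.87,-2.18,0,0.1,0,0,-1.69,-3.02,0,0.1,0,0,-2.7,-3.62,0,0.1,0,0,-3.83,-3.94,0,0.1,0,0,-5.01,-3.95,0,0.1,0,0,-6.15,-3.66,0,0.1,0,0,-7.17,-3.09,0,0.1,0,0]}}

```text
t: 20.55
tcp_pos: [0.4874, -0.2278, 0.0928]
tool_rot: [-3.121, -0.363, -0.007]
wrist_force: [11.4, -4.8, -7.6]
finger_gap: 0.0166
```

```bash
python3 -c "
from circ import *
rows(140.0,15,z=.093)"
```

```text
now ang 138.12 r 44.94 z 0.0928 F [11.4 -4.8 -7.6] gap 0.0166 t 20.55
[-0.96, 0.9, -0.03, 0.0, -0.3, 0.1],
[-1.57, 1.91, -0.03, 0.0, -0.3, 0.1],
[-1.88, 3.04, -0.03, 0.0, -0.3, 0.1],
[-1.9, 4.22, -0.03, 0.0, -0.3, 0.1],
[-1.61, 5.35, -0.03, 0.0, -0.3, 0.1],
[-1.04, 6.38, -0.02, 0.0, -0.3, 0.1],
[-0.22, 7.22, -0.02, 0.0, -0.3, 0.1],
[0.79, 7.82, -0.02, 0.0, -0.3, 0.1]
```

Request:
{"method": "move_arm", "body": {"deltas": [-0.96,0.9,0,0,-0.3,0.1,-1.57,1.91,0,0,-0.3,0.1,-1.88,3.04,0,0,-0.3,0.1,-1.9,4.22,0,0,-0.3,0.1,-1.61,5.35,0,0,-0.3,0.1,-1.04,6.38,0,0,-0.3,0.1,-0.22,7.22,0,0,-0.3,0.1,0.79,7.82,0,0,-0.3,0.1]}}

```text
t: 21.35
tcp_pos: [0.5133, -0.3026, 0.0926]
tool_rot: [-3.12, -0.359, 0.003]
wrist_force: [-1.6, 11.3, 4.7]
finger_gap: 0.0165
```

```bash
python3 -c "
from circ import *
rows(260.0,15,z=.093)"
```

```text
now ang -99.68 r 45.41 z 0.0926 F [-1.6 11.3  4.7] gap 0.0165 t 21.35
[1.12, 0.27, -0.04, -0.1, 0.1, -0.1],
[2.3, 0.28, -0.04, -0.1, 0.1, -0.1],
[3.44, -0.01, -0.05, -0.1, 0.1, -0.1],
[4.46, -0.59, -0.05, -0.1, 0.1, -0.1],
[5.3, -1.41, -0.05, -0.1, 0.1, -0.1],
[5.9, -2.42, -0.05, -0.1, 0.1, -0.1],
[6.21, -3.55, -0.05, -0.1, 0.1, -0.1],
[6.23, -4.72, -0.05, -0.1, 0.1, -0.1]
```

Request:
{"method": "move_arm", "body": {"deltas": [1.12,0.27,0,-0.1,0.1,-0.1,2.3,0.28,0,-0.1,0.1,-0.1,3.44,0,0,-0.1,0.1,-0.1,4.46,-0.59,0,-0.1,0.1,-0.1,5.3,-1.41,0,-0.1,0.1,-0.1,5.9,-2.42,0,-0.1,0.1,-0.1,6.21,-3.55,0,-0.1,0.1,-0.1,6.23,-4.72,0,-0.1,0.1,-0.1]}}

```text
t: 22.15
tcp_pos: [0.5634, -0.2429, 0.0927]
tool_rot: [3.119, 0.36, -0.0]
wrist_force: [-2.2, -4.8, 1.6]
finger_gap: 0.0162
```

Request:
{"method": "move_arm", "body": {"deltas": [0,0,0,0,0,0,0,0,0,0,0,0,0,0,0,0,0,0,0,0,0,0,0,0,0,0,0,0,0,0,0,0,0,0,0,0,0,0,0,0,0,0,0,0,0,0,0,0]}}

```text
t: 22.95
tcp_pos: [0.5634, -0.243, 0.0927]
tool_rot: [3.119, 0.36, -0.0]
wrist_force: [-3.6, 0.6, 2.7]
finger_gap: 0.0166
```

Run:
```python
from circ import *
from meas import rect
rows(20.0,0,z=.093,n=1)
for n in ['wrist','side','scene']:
    p=manip.camera_params(n); im,d=manip.get_image(n);W=cloud(d,p)
    cv2.imwrite(f'pics/{n}9.png',im)
    if n=='wrist': continue
    X,Y,Z=[W[...,i] for i in range(3)]
    b=(np.hypot(X-.515,Y-.265)<.06)&(Z>.12)&(Z<.165); print(n,'bar',rect(W,b),W[b].mean(0),np.nanmax(Z[b]))
    old=np.load(f'{n}0.npz')['W']
    for k,(x,y) in dict(swab=(.78,-.115),dish=(.77,.12),slide=(.51,-.43),carton=(.57,.58)).items():
        f=lambda V:V[(np.hypot(V[...,0]-x,V[...,1]-y)<.15 if k=='carton' else np.hypot(V[...,0]-x,V[...,1]-y)<.07)&(V[...,2]>.012)&(V[...,2]<.1)].mean(0).round(4)
        print(k,f(old),f(W))
print(manip.get_state()['dq'].round(4))
```

```text
now ang 19.22 r 45.01 z 0.0927 F [-3.6  0.6  2.7] gap 0.0166 t 22.95
[-0.01, -0.06, -0.03, 0.1, 0.0, 0.0]
side bar ((513.1406860351562, 267.5294189453125), (57.20579528808594, 23.324310302734375), 14.316635131835938, 201) [0.51055959 0.26960002 0.14336304] 0.16352662251533734
swab [ 0.7708 -0.1215  0.0523] [ 0.7704 -0.1216  0.0526]
dish [0.7815 0.1346 0.0275] [0.781  0.1346 0.0277]
slide [ 0.4979 -0.4286  0.028 ] [ 0.4973 -0.4284  0.0283]
carton [0.5343 0.5647 0.067 ] [0.5341 0.5643 0.0669]
scene bar ((517.4716796875, 268.8077392578125), (59.890602111816406, 18.448518753051758), 13.709155082702637, 226) [0.52111733 0.27246565 0.14195977] 0.1576296801398701
swab [ 0.7886 -0.1168  0.0503] [ 0.7885 -0.1167  0.051 ]
dish [0.765  0.1306 0.0264] [0.7645 0.1301 0.0269]
slide [ 0.5154 -0.4271  0.026 ] [ 0.5232 -0.4249  0.0259]
carton [0.5727 0.5776 0.0639] [0.5725 0.5774 0.0639]
[ 0.0002  0.0001 -0.0001  0.0001  0.0001 -0.0019]
```

View pics/scene9.png

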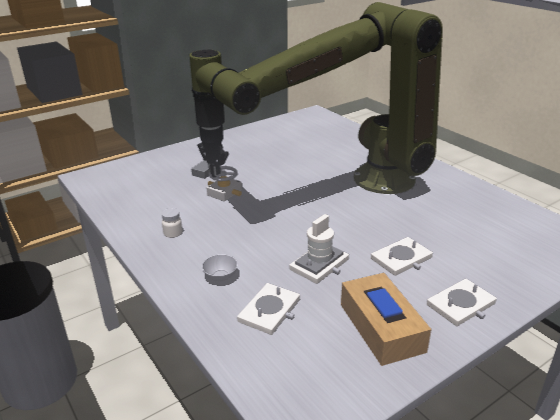

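View pics/wrist9.png

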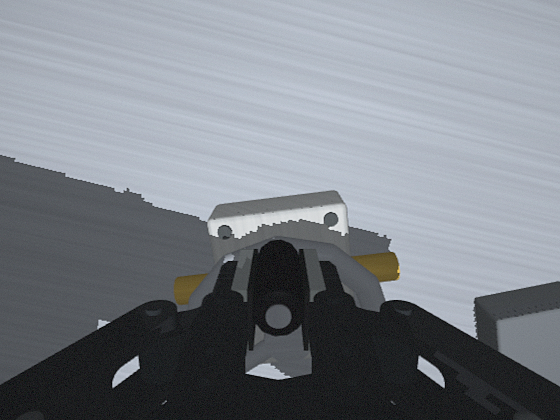

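```bash
python3 -c "
from rig import manip
print(manip.sign_off())"
```

```text
the job is handed in; nothing more can be done
None
```

The job is handed in at about 23 s of the 66 s allowed. No verdict was reported, so the figures below are my own last readings.

- **Jar:** I gripped it by its bar, carried it to the base farthest to the robot's right, at about (0.515, 0.265), and lowered it at about 1–3 cm/s before letting go. The wrist camera then showed the bar, lid and flange within 1 mm of the dock centre and about 0.3° off in yaw. The bar top was at 0.157 m, which is fully home.
- **Valve:** I closed it clockwise until it no longer moved under a 22 N push, with the handle at about 20°, matching the closed direction read from the block. I then led it back exactly two turns. The handle ended at 19.2° against 19.8–20.1° at the stop, well inside the ±11° allowed. The arm is at rest with the handle still gripped; the grip is set to 60 N.
- **Other objects:** The swab jar, dish and carton moved less than 1 mm in both fixed cameras, and so did the slide box in the side camera. The scene camera showed a 8 mm shift for the slide box, which I put down to the gripper partly hiding it.

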